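# Gauge the portion mould

## Task

Take the depth rod out of its wooden stand, lower it into the bore of the white portion mould, press the sprung yellow floor gently down until it stops dead (never harder than 20 N), hold it there a moment and read how deep the tip is below the rim. Then stand the rod back in its wooden stand and slide the red marker on the upright scale to that depth, within 4 mm, leaving the bowl, jar and cup where they are.

Things in the scene. Friction and masses are not known exactly. Their poses are not given: they have to be found in the camera images.
- mould: The portion mould, fixed to the bench: an upright white plastic block 84 x 84 mm, 120 mm tall, with a blue band at half height and a steel foot plate 110 x 110 x 8 mm. A round bore of 27 mm goes straight down from the centre of its top; in it, 36 to 76 mm down, lies a yellow floor plate 25 mm wide on a spring. Origin: centre of the underside, z up.
- mould_mouth (a point): Centre of the bore's mouth, on the mould's top, 120 mm above the bench. The sprung floor starts to give at about 2 N, sinks 14 mm and at about 5.5 N meets a firm stop (gives 0.2 mm per further N); 10 N makes sure. The stop is set to a different, unreported depth each time. Mould depth: from here to the floor's top when it just meets the stop, 50 to 90 mm.
- rod: The depth rod, loose, 100 to 210 g, standing in the stand: a steel rod 18 mm thick with a flat tip; from 98 mm above the tip a dark wooden handle: a 34 mm wide collar from 98 to 104 mm, then a round grip 26 mm thick from 106 to 165 mm, ending at 169 mm; grip it about 135 mm above the tip. Origin: centre of the tip's end face, z along the rod towards the handle.
- rod_tip (a point): Centre of the flat end of the depth rod (same point as its origin).
- stand: The rod's stand, fixed: a wooden block 70 x 70 mm, 60 mm tall, with one blind bore of 25 mm in its top, 52 mm deep. Origin: centre of the underside, z up.
- stand_floor (a point): Centre of the flat bottom of the stand's bore, 8 mm above the bench. The rod's tip rests here when it is put away.
- scale: The upright scale, fixed: a dark foot plate 135 x 70 x 12 mm and a white post 14 x 26 mm, 225 mm tall, with black lines every 10 mm (thicker every 50). The topmost thick line, 200 mm above the bench, is zero; depth counts downwards. Origin: on the bench right below the marker's paddle; the post stands 85 mm from it along the scale's +x.
- marker_paddle (a point): Centre of the marker's red paddle: 24 mm along the scale's x, 14 mm along the scale's y (pinch it this way, from above), 24 mm tall, joined by a thin arm to the red collar on the post 85 mm away in +x. Its height is 200 mm above the bench minus the depth marked.
- marker (a joint): The depth marked by the red marker, in m: 0 at the zero line, growing as the marker is slid down, up to 0.11. It slides stiffly (about 3 N) and stays where it is left.
- bowl: Bystander: a blue ceramic bowl, 110 mm wide, 50 mm tall. Origin: centre of the underside.
- jar: Bystander: an amber glass jar with a steel cap, 56 mm wide, 85 mm tall. Origin: centre of the underside.
- cup: Bystander: a steel cup, 72 mm wide, 75 mm tall. Origin: centre of the underside.
There are look-alikes about, which are no part of the job. There is more than one size of the scale; the job needs the smaller. Leave any green look-alike of the stand alone.

How it is judged (in metres and radians):
On the way:
1. the rod's tip, in the bore, presses the mould's sprung floor against its stop (over 6.5 N on the floor plate) (contact force between rod and mould_plate_c0 above 6.5 N and horizontal distance between rod_tip and mould_mouth below 0.008 m), for 0.2 s.
At the end, for the whole second after the job is handed in: The red marker stands, at rest, within 4 mm of the mould's true depth (rim to the top of the floor plate when pressed against its stop); the depth rod stands upright and still in its wooden stand, its tip on the bottom of the stand's bore (within 4 mm in height); rod and marker are released (z of mould_stop_c0 in the frame of marker_paddle between -0.092 and -0.084 m and horizontal distance between rod_tip and stand_floor below 0.008 m and z of rod_tip in the frame of stand_floor below 0.004 m and angle between rod's own z axis and vertical below 0.2 rad and linear speed of rod below 0.02 m/s and velocity of joint marker between -0.005 and 0.005 m/s); the robot touches nothing.
It fails at once if the rod strikes or presses the mould or its floor harder than 25 N (contact force between rod and mould above 25 N).
It fails at once if the bowl, jar or cup is pushed more than 30 mm or tipped (distance of any of bowl, jar, cup from where it was at the start of the episode above 0.03 m or angle between any of bowl, jar, cup's own z axis and vertical above 0.5 rad).
It also fails if it takes over 72 s, if anything falls off the work surface, if the arm or the gripper's body presses on something with over 40 N, if the wrist force passes 120 N, or if a joint passes its speed limit or range.

## Robot

A 6-joint arm with a two-finger parallel gripper is mounted at the origin on the work surface. World frame = base frame: x ahead of the robot, y to its left, z up, the work surface at z = 0. Lengths are in mm, angles in rad, forces in N, time in s.
With the tool pointing down it reaches from about 325 to 850 mm from the base axis. Payload 4.4 kg.
Tool frame: the origin (TCP) lies at the very end of the fingers, on their centre line; the grasp point (between the pads) lies 19 mm behind it; z points along the fingers, y is the direction in which the jaws open and shut (so a half turn about z gives the same grasp; the last joint's range is limited). The gripper opens to 94 mm and grips with 3 to 60 N. Pads are 16 mm wide; open, the fingers measure 119 mm over their backs; the gripper's body (75 mm by 177 mm) begins 78 mm behind the grasp point.
Start: joints at [-1.45, 0.207, 1.542, -0, 1.393, -0.15], TCP at [154.355, -553.897, 205.447] pointing down, gripper open.
Joint ranges: [-2.73, 2.73], [-0.86, 2.22], [0.23, 2.46], [-1.11, 4.25], [0.08, 2.63], [-2.82, 2.82]. Speed limits (rad/s): [2.79, 2.79, 3.14, 3.14, 3.14, 3.14].

## Interface

Orientations are given as a rotation vector (axis times angle).
In Python, from workcell import status, get_image, r, masks_of, mark_of gives the robot as it stands.
- The arm moves only by the shell command python3 -m pendant 'ROWS' [FORCE]. ROWS is JSON, a list of rows, each a list of 7 numbers: the finger opening in m, from 0 to 0.094, then the shift along the tool's x, y, z in m, then the turn, a rotation vector about the tool's x, y, z in degrees. In form: [[jaw, x, y, z, ax, ay, az], ...]. A call has exactly 10 rows; each row is the pose to reach, as a shift and turn from the pose measured when the call began, along the tool's axes at that moment; what a row does not reach only later rows make up. A row lasts 1/10 s, in which the tool goes at most 50 mm and 8.59 degrees, less where a joint would pass 70% of its speed; a pose out of reach is approached as far as the arm can. A call with a gripper value outside its range is refused whole. The fingers move at their own pace and stop on an object; FORCE is the grip in N (left out, the last holds). Time passes only in rows, so rows that repeat a pose let the fingers close, or fill a call up. It gives the time, the measured TCP pose, the force and the opening at its end, in the units of the state.
- status.state(): the state, without advancing time (a new reading comes with each control period).
- get_image(name): name is "scene" or "top" or "wrist"; returns a dict with "pixels" (480x640x3 uint8, red, green, blue), "fx", "fy", "cx", "cy" (pixels), "cam_to_world" (4x4, takes a point from camera to world coordinates); the wrist camera has in their place "tool_from_camera" (4x4, takes a point from camera to tool coordinates, whose origin is the TCP and whose axes are the flange's). Camera axes: x right, y up, looking along -z (the intrinsics and any distortion apply to the point x, -y, -z); pixel columns grow to the right and rows downward; lengths in mm; the calibration is good to about 2 mm. A picture is of the moment at which its call begins: read the wrist's pose just before it. There is no depth.
- r.close_job(): hands the job in, once; it reports no verdict.
Trained networks look in the newest picture that a camera, given by its name, has taken for a name from the list of things; names that differ only in an ending like _2 or _b are one class to them, and where a whole thing is asked for, a point or a joint stands for the part that bears it (a point fixed in the world has none). Each returns a list of dicts, best first, with "conf" (0 to 1); they miss things now and then, are a little off and sometimes report something else, mostly with a low value. They report only what shows in the picture. A call takes as long as a camera call. They do not tell look-alikes from the thing itself.
- masks_of(label, camera): "mask" (480x640 bool, what is visible of it).
- mark_of(label, camera): "at" ([x, y, z] in mm, in the coordinates of the camera as it stood for that picture, good to about 4 mm: a listed point, or the origin of a listed thing).
The state is a dict: "clock": time; "qpos": joint angles; "joint_velocities": joint speeds; "tau": joint torques, N m; "tool_pos": TCP position; "orientation": TCP orientation; "ft_force": force on the tool from outside, world axes, zero at the start; "ft_torque": the same for the moment, N m; "finger_gap": opening from 0.0 (shut) to 1.0 (fully open).
Only numpy, scipy, OpenCV 4.12 (cv2) and the standard library are available. Lean on these libraries where they do the work, as an engineer would, in place of code of your own. Each camera call takes 0.05 s, during which the arm holds its last target. There are 200 camera calls.

## Working session

There is one attempt and no reset: what is moved stays moved. The work goes in short steps, Python scripts to look and compute and a shell command to move; the robot and the scene stay as the last step left them, time stands still between calls to the robot, and variables do not carry over. Pictures are saved under pics/ and viewed, about 8 in all and at most 12, crops included, and the job is handed in when it is done.

```bash
mkdir -p pics; ls; cat > h.py <<'E'
import numpy as np, cv2
from scipy.spatial.transform import Rotation as R
from workcell import status, get_image, r, masks_of, mark_of
def tool():
    s=status.state(); T=np.eye(4); T[:3,:3]=R.from_rotvec(s["orientation"]).as_matrix(); T[:3,3]=s["tool_pos"]; return T,s
def shot(name,fn=None):
    T,_=tool(); im=get_image(name)
    C=np.array(im["cam_to_world"]) if "cam_to_world" in im else T@np.array(im["tool_from_camera"])
    if fn: cv2.imwrite("pics/"+fn,cv2.cvtColor(im["pixels"],cv2.COLOR_RGB2BGR))
    return im,C
def marks(label,cam,im,C):
    out=[]
    for m in mark_of(label,cam):
        a=np.array(m["at"]); w=C[:3,:3]@a+C[:3,3]
        out.append((label,round(m["conf"],2),w.round(0),(im["cx"]+im["fx"]*a[0]/-a[2],im["cy"]-im["fy"]*a[1]/-a[2])))
    return out
def pix(im,C,p):
    a=np.linalg.inv(C)@np.append(p,1); return im["cx"]+im["fx"]*a[0]/-a[2], im["cy"]+im["fy"]*a[1]/a[2]
def ray(im,C,u,v,z):
    d=C[:3,:3]@np.array([(u-im["cx"])/im["fx"],-(v-im["cy"])/im["fy"],-1]); return C[:3,3]+d*(z-C[2,3])/d[2]
E
python3 - <<'E'
from h import *
print(status.state())
for c in ("scene","top"):
    im,C=shot(c,c+".png"); print(c,{k:v for k,v in im.items() if k!="pixels"})
    for l in "mould_mouth rod stand scale marker_paddle bowl jar cup".split():
        for m in marks(l,c,im,C): print(m[0],m[1],m[2],np.round(m[3]))
a=cv2.imread("pics/scene.png");b=cv2.imread("pics/top.png")
E
```

```text
pics
{'clock': 0.0, 'qpos': array([-1.44947228e+00,  2.07438838e-01,  1.54293565e+00, -1.95496718e-05,
        1.39347690e+00, -1.50506513e-01]), 'joint_velocities': array([-0.00132683, -0.00020851,  0.0001282 ,  0.0013899 ,  0.00110072,
       -0.00079415]), 'tau': array([-2.83219706e-04, -3.70883203e+01, -2.81414115e+01,  6.98800944e-02,
        3.61661101e-02, -1.58076336e-04]), 'tool_pos': array([ 154.26610605, -553.090794  ,  204.28879353]), 'orientation': array([-3.11038136e+00, -4.25376372e-01, -2.15346695e-05]), 'ft_force': array([ 0.22466247, -0.14382821, -0.32653973]), 'ft_torque': array([-0.01829654,  0.04615414,  0.00931679]), 'finger_gap': 0.997551023733966}
scene {'fx': 539.8450352532307, 'fy': 539.8450352532307, 'cx': 316.13277304417437, 'cy': 239.97782171725348, 'cam_to_world': array([[-3.23336529e-01, -7.09869151e-01,  6.25730994e-01,
         1.18039417e+03],
       [ 9.46283937e-01, -2.42867401e-01,  2.13452889e-01,
         2.16225667e+02],
       [ 4.46039200e-04,  6.61136305e-01,  7.50265678e-01,
         8.95356308e+02],
       [ 0.00000000e+00,  0.00000000e+00
[... 948 characters left out ...]
01,
         9.52219536e+02],
       [ 0.00000000e+00,  0.00000000e+00,  0.00000000e+00,
         1.00000000e+00]])}
mould_mouth 0.86 [472. 243. 121.] [196. 270.]
rod 0.65 [516.  30.  13.] [307. 253.]
rod 0.5 [515.  34.   7.] [306. 254.]
stand 0.84 [513.  34.  -1.] [305. 256.]
stand 0.19 [791. 114.  -0.] [267. 140.]
scale 0.7 [ 250. -226.   -4.] [435. 374.]
scale 0.58 [ 474. -274.   -1.] [446. 267.]
marker_paddle 0.96 [ 247. -227.  256.] [482. 392.]
marker_paddle 0.66 [ 472. -271.  196.] [477. 251.]
bowl 0.72 [789. 113.  -1.] [267. 141.]
bowl 0.6 [514.  35.  -1.] [305. 255.]
jar 0.95 [ 788. -119.   -5.] [366. 139.]
jar 0.3 [790. 114.  -1.] [267. 141.]
cup 0.74 [ 764. -277.   -0.] [434. 144.]
```

View pics/scene.png

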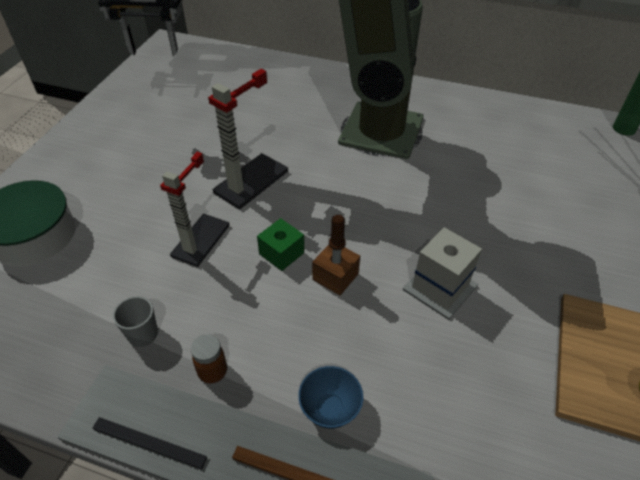

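View pics/top.png

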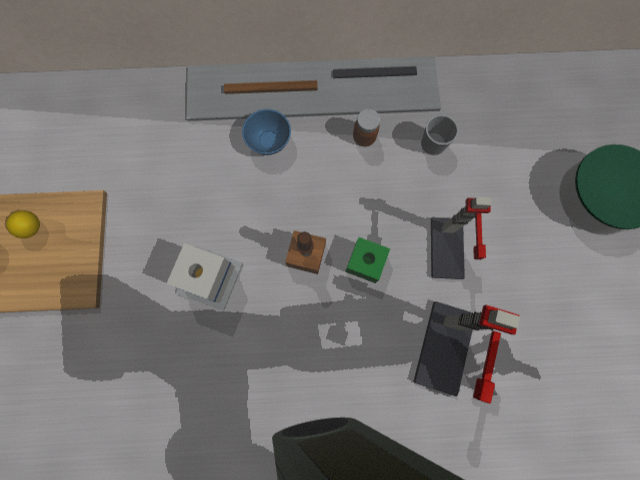

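Wooden stand with rod is at scene (336,265), top (305,252). Its green look-alike is at scene (281,243). The smaller scale has its foot at scene (200,240) and its paddle at (197,159); the bigger one, foot (250,180) and paddle (260,77), is the look-alike. The mould is at scene (448,265). I choose the wooden stand, the scale near world (474,-275) and the mould near (472,242). Next I lift and travel above the rod.

```bash
cat >> h.py <<'E'
def go(x,y,z,yaw=0):
    T,s=tool(); W=np.eye(4); c,q=np.cos(np.radians(yaw)),np.sin(np.radians(yaw))
    W[:3,:3]=[[c,q,0],[q,-c,0],[0,0,-1]]; W[:3,3]=x,y,z
    D=np.linalg.inv(T)@W; print("clock",s["clock"],"pos",np.round(s["tool_pos"],1),"shift m",np.round(D[:3,3]/1000,4),"turn deg",np.round(np.degrees(R.from_matrix(D[:3,:3]).as_rotvec()),1),"F",np.round(s["ft_force"],1),"gap",round(s["finger_gap"]*94,1))
E
python3 -m pendant '[[0.094,0,0,-0.1,0,0,0],[0.094,0,0,-0.2,0,0,0],[0.094,0,0,-0.2,0,0,0],[0.094,0,0,-0.2,0,0,0],[0.094,0.506,-0.467,-0.2,0,0,15.6],[0.094,0.506,-0.467,-0.2,0,0,15.6],[0.094,0.506,-0.467,-0.2,0,0,15.6],[0.094,0.506,-0.467,-0.2,0,0,15.6],[0.094,0.506,-0.467,-0.2,0,0,15.6],[0.094,0.506,-0.467,-0.2,0,0,15.6]]'
python3 -c "
from h import *
go(516,33,300)"
```

```text
clock: 1.9
tool_pos: [312.7, -296.9, 405.6]
orientation: [3.141, -0.002, 0.001]
ft_force: [1.0, 0.1, -0.6]
finger_gap: 0.999
clock 1.9 pos [ 312.7 -296.9  405.6] shift m [ 0.2029 -0.3302  0.1056] turn deg [ 0.  -0.  -0.1] F [ 1.   0.1 -0.6] gap 93.9
```

```bash
python3 -m pendant '[[0.094,0.203,-0.33,0,0,0,0],[0.094,0.203,-0.33,0,0,0,0],[0.094,0.203,-0.33,0,0,0,0],[0.094,0.203,-0.33,0,0,0,0],[0.094,0.203,-0.33,0,0,0,0],[0.094,0.203,-0.33,0.02,0,0,0],[0.094,0.203,-0.33,0.05,0,0,0],[0.094,0.203,-0.33,0.1,0,0,0],[0.094,0.203,-0.33,0.1,0,0,0],[0.094,0.203,-0.33,0.1,0,0,0]]'
python3 -c "
from h import *
go(516,33,240)
im,C=shot('wrist','w1.png'); print(im['tool_from_camera'],im['fx'])
for l in ('rod_tip','rod','stand','stand_floor'):
  for m in marks(l,'wrist',im,C): print(m)
go(516,33,240)
print(pix(im,C,[516,33,177]))
"
```

```text
clock: 2.9
tool_pos: [513.6, 35.0, 300.1]
orientation: [-3.141, -0.004, 0.016]
ft_force: [-0.8, 0.5, -0.3]
finger_gap: 1.002
clock 2.9 pos [513.6  35.  300.1] shift m [0.003  0.0021 0.0601] turn deg [-0.   0.6  0.1] F [-0.8  0.5 -0.3] gap 94.2
[[ 1.10273246e-03  9.59636149e-01  2.81242326e-01  8.29484356e+01]
 [ 9.99999320e-01 -1.16474982e-03  5.33501791e-05 -7.46784774e-01]
 [ 3.78773710e-04  2.81242076e-01 -9.59636781e-01 -1.78302345e+02]
 [ 0.00000000e+00  0.00000000e+00  0.00000000e+00  1.00000000e+00]] 334.9382898827249
('rod_tip', 0.95, array([514.,  36.,   7.]), (np.float64(318.6638292149479), np.float64(201.4879256421268)))
('rod', 0.9, array([515.,  37.,   5.]), (np.float64(318.0312070514758), np.float64(200.7856191080785)))
('stand', 0.75, array([514.,  35.,  -7.]), (np.float64(319.4866049526332), np.float64(199.51238876269403)))
('stand', 0.61, array([493., -96.,   1.]), (np.float64(409.8414747941341), np.float64(215.21855966682608)))
('stand_floor', 0.64, array([492., -98.,  10.]), (np.float64(412.39891222333233), np.float64(217.38359635822783)))
clock 3.15 pos [517.2  31.7 308.3] shift m [-0.0015 -0.0014  0.0683] turn deg [ 0.1 -0.3 -0.1] F [-1.3  1.   0.8] gap 93.8
(np.float64(321.75900562434504), np.float64(231.76069105614374))
```

View pics/w1.png

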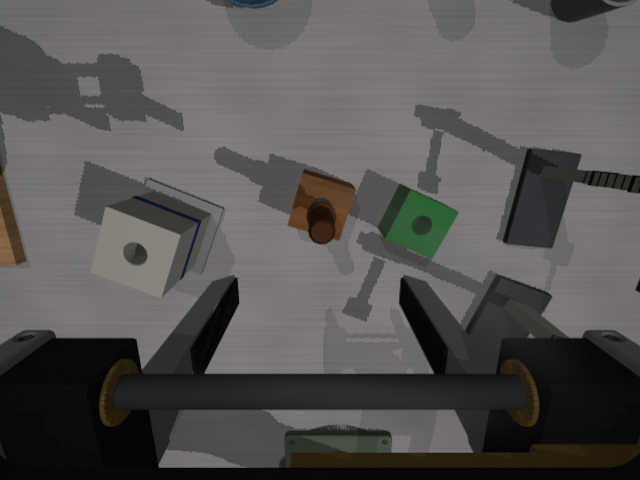

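The wrist view shows the rod top at (321,231) on the wooden stand, where (516,33) predicts it. The green block is at (420,222) and the mould bore at (134,253). Before descending I check pose noise and re-measure while static.

```bash
python3 -c "
from h import *
P=[]
for i in range(4):
  im,C=shot('wrist'); P.append(tool()[0][:3,3].round(1)); 
  m=masks_of('rod','wrist')[0]['mask']; ys,xs=np.nonzero(m); print(P[-1],status.state()['clock'],xs.min(),xs.max(),ys.min(),ys.max())
  for l in ('rod_tip','stand','mould_mouth'):
    for q in marks(l,'wrist',im,C)[:2]: print(q[0],q[1],q[2],np.round(q[3]))
  print(pix(im,C,[516,33,177]))
go(515,34,240)
"
```

```text
[517.1  31.7 308.2] 3.25 303 332 203 246
rod_tip 0.7 [513.  37.   4.] [316. 206.]
stand 0.96 [494. -97.  -2.] [406. 218.]
stand 0.84 [512.  40.  -2.] [313. 206.]
mould_mouth 0.71 [471. 241. 121.] [138. 260.]
(np.float64(317.9390598400226), np.float64(235.11490008312268))
[516.3  32.3 306.4] 3.5 304 332 202 246
rod_tip 0.86 [514.  33.   6.] [318. 205.]
stand 0.81 [493. -98.  -4.] [406. 218.]
stand 0.55 [511.  36.  -1.] [316. 206.]
mould_mouth 0.77 [474. 243. 117.] [138. 257.]
(np.float64(318.4905665242814), np.float64(234.5067115381556))
[516.1  32.8 305.6] 3.75 304 333 202 247
rod_tip 0.83 [511.  33.   6.] [319. 206.]
stand 0.6 [495. -95.  -3.] [405. 216.]
stand 0.59 [514.  42.  -4.] [313. 203.]
mould_mouth 0.78 [473. 243. 120.] [136. 258.]
(np.float64(319.0769012497487), np.float64(234.1832827388737))
[516.1  32.9 305.5] 4.0 304 333 202 246
rod_tip 0.94 [513.  33.   7.] [319. 206.]
stand 0.58 [496. -96.  -1.] [406. 216.]
stand 0.56 [509.  39.  -3.] [315. 207.]
mould_mouth 0.7 [475. 239. 121.] [139. 256.]
(np.float64(319.26890971981385), np.float64(234.20812312468667))
clock 4.15 pos [516.1  32.8 305.5] shift m [-0.0012 -0.0012  0.0655] turn deg [ 0.  -0.  -0.1] F [-0.1 -0.4  0.1] gap 94.0
```

```bash
python3 -m pendant '[[0.094,-0.001,-0.001,0.04,0,0,0],[0.094,-0.001,-0.001,0.08,0,0,0],[0.094,-0.001,-0.001,0.12,0,0,0],[0.094,-0.001,-0.001,0.15,0,0,0],[0.094,-0.001,-0.001,0.17,0,0,0],[0.094,-0.001,-0.001,0.181,0,0,0],[0.094,-0.001,-0.001,0.181,0,0,0],[0.094,-0.001,-0.001,0.181,0,0,0],[0.094,-0.001,-0.001,0.181,0,0,0],[0.094,-0.001,-0.001,0.181,0,0,0]]' 40
python3 -c "
from h import *
go(515,34,124)
im,C=shot('wrist','w2.png')
for l in ('rod_tip','stand'):
    for q in marks(l,'wrist',im,C)[:2]: print(q[0],q[1],q[2],np.round(q[3]))
m=masks_of('rod','wrist')[0]['mask']
for y in range(0,480,10):
  xs=np.nonzero(m[y])[0]
  if len(xs): print(y,xs.min(),xs.max())
for x in (508,515,522): print(pix(im,C,[x,34,177]))
go(515,34,124)"
```

```text
clock: 5.15
tool_pos: [516.5, 33.6, 126.1]
orientation: [3.141, -0.002, 0.006]
ft_force: [0.1, 0.4, 0.4]
finger_gap: 1.001
clock 5.15 pos [516.5  33.6 126.1] shift m [-0.0015 -0.0004  0.0021] turn deg [ 0.1 -0.2 -0.1] F [0.1 0.4 0.4] gap 94.1
rod_tip 0.79 [513.  32.   7.] [321. 240.]
rod_tip 0.48 [512.  37.  -3.] [316. 239.]
stand 0.95 [496. -96.  -2.] [453. 255.]
stand 0.91 [512.  33.  -1.] [320. 239.]
250 309 330
260 305 335
270 297 343
280 294 346
290 296 345
300 298 343
310 297 345
320 295 347
330 294 349
340 293 348
350 297 345
360 310 331
(np.float64(319.51739081234746), np.float64(358.19417670575433))
(np.float64(319.5293813239295), np.float64(344.31874784542447))
(np.float64(319.54169567793093), np.float64(330.06856829815985))
clock 5.35 pos [515.6  33.7 125.1] shift m [-0.0006 -0.0003  0.0011] turn deg [ 0.  -0.1 -0.1] F [ 0.7 -0.6  0.3] gap 94.0
```

View pics/w2.png

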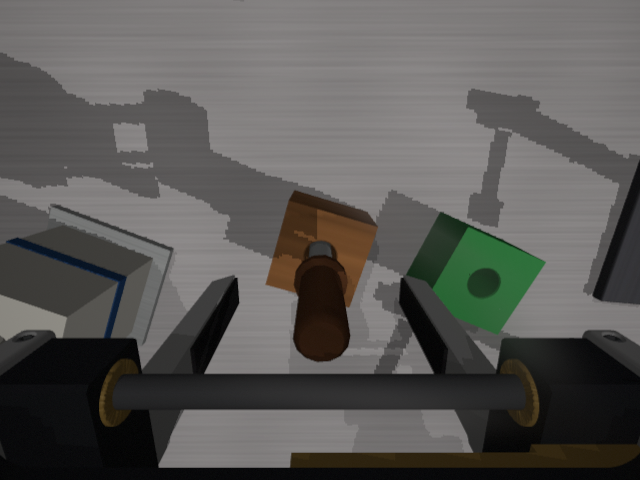

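```bash
python3 -c "
from h import *
im,C=shot('wrist')
m=masks_of('rod','wrist')[0]['mask']
w=m.sum(1); ys=np.nonzero(w)[0]; print(ys.min(),ys.max(),[(y,int(w[y])) for y in range(244,300,4)],[(y,int(w[y])) for y in range(336,364,3)])
from itertools import product
for x in (512,515,518):
  def cyl(r,z0,z1): 
    return [pix(im,C,[x+r*np.cos(a),33.7+r*np.sin(a),z]) for z in (z0,z1) for a in np.linspace(0,6.28,40)]
  for c in ((9,60,100),(17,106,112),(13,114,173),(11,177,177)):
    p=np.array(cyl(*c)); print(x,c,p.min(0).round(1),p.max(0).round(1))
go(515,34,124)"
```

```text
240 362 [(244, 20), (248, 22), (252, 23), (256, 24), (260, 37), (264, 43), (268, 48), (272, 51), (276, 52), (280, 55), (284, 55), (288, 53), (292, 50), (296, 47)] [(336, 58), (339, 57), (342, 57), (345, 55), (348, 51), (351, 47), (354, 41), (357, 33), (360, 21), (363, 0)]
512 (9, 60, 100) [306. 249.] [333.5 293.1]
512 (17, 106, 112) [292.5 259.1] [347.1 312.7]
512 (13, 114, 173) [291.2 269.7] [349.4 369.6]
512 (11, 177, 177) [295.1 327.6] [345.6 371.6]
515 (9, 60, 100) [306.  245.2] [333.5 288.9]
515 (17, 106, 112) [292.4 254.5] [347.2 308.4]
515 (13, 114, 173) [291.1 265. ] [349.6 363.9]
515 (11, 177, 177) [295.  321.3] [345.8 365.8]
518 (9, 60, 100) [305.9 241.4] [333.6 284.7]
518 (17, 106, 112) [292.3 249.9] [347.4 304.1]
518 (13, 114, 173) [290.9 260.3] [349.7 358.2]
518 (11, 177, 177) [294.8 315. ] [345.9 359.9]
clock 5.45 pos [515.4  33.7 124.8] shift m [-0.0004 -0.0003  0.0008] turn deg [ 0.  -0.1 -0.1] F [ 0.2 -0.6 -0.3] gap 93.6
```

The rod axis fits x≈515, y≈33.7, which is centred in the jaws. Close the grip.

```bash
python3 -m pendant '[[0.02,0,0,0,0,0,0],[0.02,0,0,0,0,0,0],[0.02,0,0,0,0,0,0],[0.02,0,0,0,0,0,0],[0.02,0,0,0,0,0,0],[0.02,0,0,0,0,0,0],[0.02,0,0,0,0,0,0],[0.02,0,0,0,0,0,0],[0.02,0,0,0,0,0,0],[0.02,0,0,0,0,0,0]]' 45
python3 -c "
from h import *
for i in range(3): go(515,34,124); get_image('top')"
```

```text
clock: 6.45
tool_pos: [515.3, 33.7, 124.8]
orientation: [3.141, -0.002, 0.002]
ft_force: [-0.3, 0.1, 0.1]
finger_gap: 0.271
clock 6.45 pos [515.3  33.7 124.8] shift m [-0.0003 -0.0003  0.0008] turn deg [ 0.  -0.1 -0.1] F [-0.3  0.1  0.1] gap 25.5
clock 6.5 pos [515.4  33.8 124.8] shift m [-0.0004 -0.0002  0.0008] turn deg [ 0.  -0.1 -0.1] F [-0.6  0.6  0.9] gap 25.2
clock 6.55 pos [515.3  33.8 124.8] shift m [-0.0003 -0.0002  0.0008] turn deg [ 0.  -0.1 -0.1] F [0.4 0.2 0.6] gap 25.2
```

```bash
python3 -m pendant '[[0.02,0,0,-0.02,0,0,0],[0.02,0,0,-0.06,0,0,0],[0.02,0,0,-0.11,0,0,0],[0.02,0,0,-0.15,0,0,0],[0.02,-0.01,-0.04,-0.155,0,0,0],[0.02,-0.02,-0.09,-0.155,0,0,0],[0.02,-0.03,-0.135,-0.155,0,0,0],[0.02,-0.038,-0.175,-0.155,0,0,0],[0.02,-0.042,-0.2,-0.155,0,0,0],[0.02,-0.042,-0.208,-0.155,0,0,0]]'
python3 -m pendant '[[0.02,0,0,0,0,0,0],[0.02,0,0,0,0,0,0],[0.02,0,0,0,0,0,0],[0.02,0,0,0,0,0,0],[0.02,0,0,0,0,0,0],[0.02,0,0,0,0,0,0],[0.02,0,0,0,0,0,0],[0.02,0,0,0,0,0,0],[0.02,0,0,0,0,0,0],[0.02,0,0,0,0,0,0]]'
python3 -c "
from h import *
go(473,242,250)
for c in ('wrist','top','scene'):
  im,C=shot(c,c+'3.png')
  for l in ('rod_tip','mould_mouth'):
    for q in marks(l,c,im,C)[:2]: print(c,q[0],q[1],q[2],np.round(q[3]))
  print(pix(im,C,[473,242,120]))
go(473,242,250)
a=[cv2.imread('pics/%s3.png'%c) for c in ('wrist','top','scene')]
cv2.imwrite('pics/c3.png',np.hstack([cv2.resize(a[0][60:360,170:470],(400,400)),cv2.resize(a[1][170:320,110:260],(400,400))]))
"
```

```text
clock: 7.6
tool_pos: [472.3, 244.2, 279.2]
orientation: [3.141, 0.004, 0.0]
ft_force: [-0.8, -1.3, -1.0]
finger_gap: 0.272
clock: 8.6
tool_pos: [472.3, 244.2, 279.2]
orientation: [3.141, 0.004, 0.0]
ft_force: [0.1, 0.3, -1.3]
finger_gap: 0.267
clock 8.6 pos [472.3 244.2 279.2] shift m [0.0007 0.0022 0.0292] turn deg [ 0.  -0.   0.2] F [ 0.1  0.3 -1.3] gap 25.1
wrist rod_tip 0.96 [467. 242. 160.] [322. 242.]
wrist mould_mouth 0.91 [474. 243. 120.] [320. 224.]
(np.float64(321.5065293800346), np.float64(225.6064070959747))
top rod_tip 0.48 [474. 244. 157.] [190. 267.]
top mould_mouth 0.79 [472. 244. 122.] [195. 271.]
(np.float64(196.3936911353365), np.float64(269.9396584003998))
scene rod_tip 0.63 [470. 247. 157.] [457. 235.]
scene mould_mouth 0.84 [475. 242. 122.] [450. 249.]
scene mould_mouth 0.57 [ 796. -116.   -1.] [211. 371.]
(np.float64(450.0636575762994), np.float64(248.83623226566536))
clock 9.05 pos [472.3 244.2 279.2] shift m [0.0007 0.0022 0.0292] turn deg [ 0.  -0.   0.2] F [ 0.1  0.1 -1.2] gap 25.1
```

View pics/c3.png

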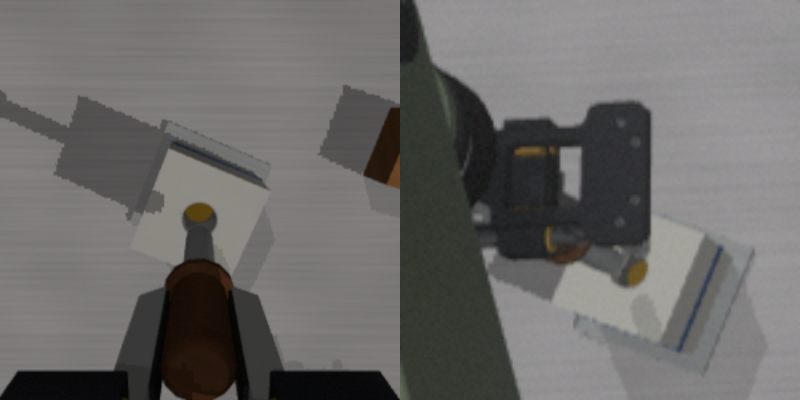

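The wrist crop shows the bore with its yellow floor at crop (200,213), with the rod tip over its near edge. I lower to just above the rim and look again.

```bash
python3 -m pendant '[[0.02,0.001,0.0015,0.01,0,0,0],[0.02,0.001,0.0015,0.02,0,0,0],[0.02,0.001,0.0015,0.03,0,0,0],[0.02,0.001,0.0015,0.034,0,0,0],[0.02,0.001,0.0015,0.034,0,0,0],[0.02,0.001,0.0015,0.034,0,0,0],[0.02,0.001,0.0015,0.034,0,0,0],[0.02,0.001,0.0015,0.034,0,0,0],[0.02,0.001,0.0015,0.034,0,0,0],[0.02,0.001,0.0015,0.034,0,0,0]]'
python3 -c "
from h import *
go(473,242.5,243)
for c in ('wrist','top','scene'):
  im,C=shot(c,c+'4.png')
  for l in ('rod_tip','mould_mouth'):
    for q in marks(l,c,im,C)[:1]: print(c,q[0],q[1],q[2],np.round(q[3]))
  T=tool()[0][:3,3]; print('tip',pix(im,C,T-[0,0,117]),'mouth',pix(im,C,[473,242.5,120]))
a=[cv2.imread('pics/%s4.png'%c) for c in ('wrist','top','scene')]
cv2.imwrite('pics/c4.png',np.hstack([cv2.resize(a[0][180:280,270:370],(400,400),interpolation=2),cv2.resize(a[2][200:300,400:500],(400,400),interpolation=2)]))
"
```

```text
clock: 10.05
tool_pos: [473.4, 242.7, 245.4]
orientation: [3.141, 0.004, 0.001]
ft_force: [0.2, 0.5, -1.2]
finger_gap: 0.27
clock 10.05 pos [473.4 242.7 245.4] shift m [-0.0004  0.0002  0.0024] turn deg [ 0.  -0.   0.2] F [ 0.2  0.5 -1.2] gap 25.4
wrist rod_tip 0.56 [471. 243. 124.] [319. 238.]
wrist mould_mouth 0.71 [476. 245. 120.] [317. 233.]
tip (np.float64(319.50321970170563), np.float64(237.4055072858639)) mouth (np.float64(319.6925638921361), np.float64(235.3333364720633))
top rod_tip 0.71 [472. 244. 129.] [194. 270.]
top mould_mouth 0.61 [470. 246. 123.] [194. 272.]
tip (np.float64(194.88235402144056), np.float64(269.1954120200558)) mouth (np.float64(196.1314655456154), np.float64(269.95141532253575))
scene rod_tip 0.95 [474. 246. 128.] [453. 247.]
tip (np.float64(451.21200183747334), np.float64(246.19751938303557)) mouth (np.float64(450.32840989323347), np.float64(248.9015089166755))
```

View pics/c4.png

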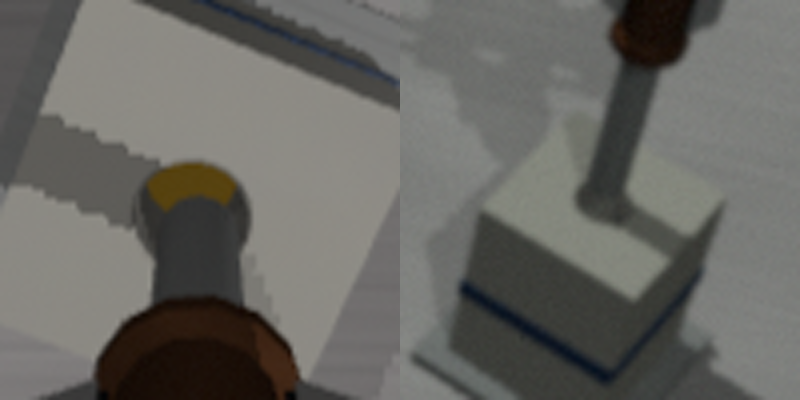

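The rod needs about +2 mm x and +1.5 mm y to centre in the bore. Correct that and enter slowly.

```bash
python3 -m pendant '[[0.02,0.002,-0.0015,0,0,0,0],[0.02,0.002,-0.0015,0,0,0,0],[0.02,0.002,-0.0015,0.005,0,0,0],[0.02,0.002,-0.0015,0.01,0,0,0],[0.02,0.002,-0.0015,0.016,0,0,0],[0.02,0.002,-0.0015,0.022,0,0,0],[0.02,0.002,-0.0015,0.028,0,0,0],[0.02,0.002,-0.0015,0.033,0,0,0],[0.02,0.002,-0.0015,0.038,0,0,0],[0.02,0.002,-0.0015,0.041,0,0,0]]'
python3 -c "
from h import *
go(475,244,190)"
```

```text
clock: 11.5
tool_pos: [475.0, 244.1, 203.5]
orientation: [3.141, 0.004, -0.001]
ft_force: [0.8, 0.1, -1.0]
finger_gap: 0.267
clock 11.5 pos [475.  244.1 203.5] shift m [-0.      0.0001  0.0135] turn deg [0.  0.  0.2] F [ 0.8  0.1 -1. ] gap 25.1
```

```bash
python3 -m pendant '[[0.02,0,0,0.002,0,0,0],[0.02,0,0,0.004,0,0,0],[0.02,0,0,0.006,0,0,0],[0.02,0,0,0.008,0,0,0],[0.02,0,0,0.01,0,0,0],[0.02,0,0,0.012,0,0,0],[0.02,0,0,0.013,0,0,0],[0.02,0,0,0.014,0,0,0],[0.02,0,0,0.014,0,0,0],[0.02,0,0,0.014,0,0,0]]'
```

```text
clock: 12.5
tool_pos: [475.1, 244.1, 189.8]
orientation: [3.141, 0.004, -0.001]
ft_force: [0.1, -0.5, 1.5]
finger_gap: 0.27
```

```bash
python3 -m pendant '[[0.02,0,0,0.0005,0,0,0],[0.02,0,0,0.001,0,0,0],[0.02,0,0,0.0015,0,0,0],[0.02,0,0,0.002,0,0,0],[0.02,0,0,0.002,0,0,0],[0.02,0,0,0.002,0,0,0],[0.02,0,0,0.002,0,0,0],[0.02,0,0,0.002,0,0,0],[0.02,0,0,0.002,0,0,0],[0.02,0,0,0.002,0,0,0]]'
python3 -c "
from h import *
for i in range(4): s=status.state(); print(s['tool_pos'].round(1),s['ft_force'].round(1),s['clock']); get_image('top')"
```

```text
clock: 13.5
tool_pos: [475.1, 244.1, 187.8]
orientation: [3.141, 0.004, -0.001]
ft_force: [-1.1, -0.5, 1.5]
finger_gap: 0.272
[475.1 244.1 187.8] [-1.1 -0.5  1.5] 13.5
[475.1 244.1 187.8] [-0.  -0.9  1.1] 13.55
[475.1 244.1 187.8] [-0.7 -0.8  0.4] 13.6
[475.1 244.1 187.8] [-0.6 -0.6  0.7] 13.65
```

```bash
python3 -m pendant '[[0.02,0,0,0.0005,0,0,0],[0.02,0,0,0.001,0,0,0],[0.02,0,0,0.0015,0,0,0],[0.02,0,0,0.002,0,0,0],[0.02,0,0,0.002,0,0,0],[0.02,0,0,0.002,0,0,0],[0.02,0,0,0.002,0,0,0],[0.02,0,0,0.002,0,0,0],[0.02,0,0,0.002,0,0,0],[0.02,0,0,0.002,0,0,0]]'
python3 -c "
from h import *
F=[]
for i in range(4): s=status.state(); F.append(s['ft_force'][2]); get_image('top')
print(s['tool_pos'],np.round(F,1))"
```

```text
clock: 14.7
tool_pos: [475.1, 244.1, 185.8]
orientation: [3.141, 0.004, -0.001]
ft_force: [-0.3, -0.7, 0.9]
finger_gap: 0.269
[475.0817462  244.08786949 185.79758569] [0.9 2.  1.8 1.9]
```

```bash
python3 -m pendant '[[0.02,0,0,0.0005,0,0,0],[0.02,0,0,0.001,0,0,0],[0.02,0,0,0.0015,0,0,0],[0.02,0,0,0.002,0,0,0],[0.02,0,0,0.002,0,0,0],[0.02,0,0,0.002,0,0,0],[0.02,0,0,0.002,0,0,0],[0.02,0,0,0.002,0,0,0],[0.02,0,0,0.002,0,0,0],[0.02,0,0,0.002,0,0,0]]'
python3 -c "
from h import *
F=[]
for i in range(4): s=status.state(); F.append(s['ft_force'][2]); get_image('top')
print(s['tool_pos'],np.round(F,1))"
```

```text
clock: 15.9
tool_pos: [475.1, 244.1, 183.8]
orientation: [3.141, 0.004, -0.0]
ft_force: [-1.1, -0.4, 2.6]
finger_gap: 0.268
[475.0995552  244.08886365 183.82387159] [2.6 2.4 2.2 2.2]
```

```bash
python3 -m pendant '[[0.02,0,0,0.0005,0,0,0],[0.02,0,0,0.001,0,0,0],[0.02,0,0,0.0015,0,0,0],[0.02,0,0,0.002,0,0,0],[0.02,0,0,0.0025,0,0,0],[0.02,0,0,0.003,0,0,0],[0.02,0,0,0.003,0,0,0],[0.02,0,0,0.003,0,0,0],[0.02,0,0,0.003,0,0,0],[0.02,0,0,0.003,0,0,0]]'
python3 -c "
from h import *
F=[]
for i in range(4): s=status.state(); F.append(s['ft_force'][2]); get_image('top')
print(s['tool_pos'],np.round(F,1))"
```

```text
clock: 17.1
tool_pos: [475.1, 244.1, 180.9]
orientation: [3.141, 0.004, -0.0]
ft_force: [-0.9, -0.1, 2.9]
finger_gap: 0.267
[475.143771   244.09238294 180.87744865] [2.9 3.2 3.5 2.5]
```

```bash
python3 -m pendant '[[0.02,0,0,0.0005,0,0,0],[0.02,0,0,0.001,0,0,0],[0.02,0,0,0.0015,0,0,0],[0.02,0,0,0.0015,0,0,0],[0.02,0,0,0.0015,0,0,0],[0.02,0,0,0.0015,0,0,0],[0.02,0,0,0.0015,0,0,0],[0.02,0,0,0.0015,0,0,0],[0.02,0,0,0.0015,0,0,0],[0.02,0,0,0.0015,0,0,0]]'
python3 -c "
from h import *
F=[]
for i in range(4): s=status.state(); F.append(s['ft_force'][2]); get_image('top')
print(s['tool_pos'],np.round(F,1))"
```

```text
clock: 18.3
tool_pos: [475.1, 244.1, 179.4]
orientation: [3.141, 0.004, -0.0]
ft_force: [-1.1, -0.5, 3.3]
finger_gap: 0.269
[475.12447817 244.05299733 179.3278055 ] [3.3 4.2 4.4 3.8]
```

```bash
python3 -m pendant '[[0.02,0,0,0.0005,0,0,0],[0.02,0,0,0.001,0,0,0],[0.02,0,0,0.0015,0,0,0],[0.02,0,0,0.0015,0,0,0],[0.02,0,0,0.0015,0,0,0],[0.02,0,0,0.0015,0,0,0],[0.02,0,0,0.0015,0,0,0],[0.02,0,0,0.0015,0,0,0],[0.02,0,0,0.0015,0,0,0],[0.02,0,0,0.0015,0,0,0]]'
python3 -c "
from h import *
F=[]
for i in range(4): s=status.state(); F.append(s['ft_force'][2]); get_image('top')
print(s['tool_pos'],np.round(F,1))"
```

```text
clock: 19.5
tool_pos: [475.1, 244.1, 177.9]
orientation: [3.141, 0.004, -0.0]
ft_force: [-0.5, -1.4, 2.7]
finger_gap: 0.268
[475.15900229 244.09648659 177.87523264] [2.7 4.7 3.6 4.1]
```

```bash
python3 -m pendant '[[0.02,0,0,0.0005,0,0,0],[0.02,0,0,0.001,0,0,0],[0.02,0,0,0.0015,0,0,0],[0.02,0,0,0.0015,0,0,0],[0.02,0,0,0.0015,0,0,0],[0.02,0,0,0.0015,0,0,0],[0.02,0,0,0.0015,0,0,0],[0.02,0,0,0.0015,0,0,0],[0.02,0,0,0.0015,0,0,0],[0.02,0,0,0.0015,0,0,0]]'
python3 -c "
from h import *
F=[]
for i in range(4): s=status.state(); F.append(s['ft_force'][2]); get_image('top')
print(s['tool_pos'],np.round(F,1))"
```

```text
clock: 20.7
tool_pos: [475.2, 244.1, 176.7]
orientation: [3.141, 0.004, 0.0]
ft_force: [-1.1, -1.1, 4.5]
finger_gap: 0.271
[475.20381379 244.11286678 176.63107841] [4.5 6.2 5.7 5.5]
```

```bash
python3 -m pendant '[[0.02,0,0,0.0005,0,0,0],[0.02,0,0,0.001,0,0,0],[0.02,0,0,0.001,0,0,0],[0.02,0,0,0.001,0,0,0],[0.02,0,0,0.001,0,0,0],[0.02,0,0,0.001,0,0,0],[0.02,0,0,0.001,0,0,0],[0.02,0,0,0.001,0,0,0],[0.02,0,0,0.001,0,0,0],[0.02,0,0,0.001,0,0,0]]'
python3 -c "
from h import *
F=[]
for i in range(6): s=status.state(); F.append(s['ft_force'][2]); get_image('top')
print(s['tool_pos'],np.round(F,1))"
```

```text
clock: 21.9
tool_pos: [475.4, 244.1, 176.6]
orientation: [3.141, 0.004, 0.001]
ft_force: [-2.0, -1.1, 8.6]
finger_gap: 0.269
[475.37098448 244.13088021 176.61843312] [8.6 7.2 7.6 8.  7.8 8.1]
```

The floor is at its stop: TCP z≈176.6 under about 9 N net, so depth is about 59.8 mm. Withdraw and return to above the stand.

```bash
python3 -m pendant '[[0.02,0,0,-0.005,0,0,0],[0.02,0,0,-0.02,0,0,0],[0.02,0,0,-0.045,0,0,0],[0.02,0,0,-0.075,0,0,0],[0.02,0,0,-0.09,0,0,0],[0.02,0.005,0.02,-0.09,0,0,0],[0.02,0.015,0.06,-0.09,0,0,0],[0.02,0.025,0.11,-0.09,0,0,0],[0.02,0.035,0.155,-0.09,0,0,0],[0.02,0.04,0.19,-0.09,0,0,0]]'
python3 -c "
from h import *
go(515.3,33.8,210)"
```

```text
clock: 23.2
tool_pos: [515.9, 51.9, 265.5]
orientation: [3.141, 0.002, -0.001]
ft_force: [0.1, -0.3, -1.7]
finger_gap: 0.264
clock 23.2 pos [515.9  51.9 265.5] shift m [-0.0006  0.018   0.0555] turn deg [0.  0.  0.1] F [ 0.1 -0.3 -1.7] gap 24.8
```

```bash
python3 -m pendant '[[0.02,-0.0006,0.01,0.01,0,0,0],[0.02,-0.0006,0.016,0.03,0,0,0],[0.02,-0.0006,0.018,0.05,0,0,0],[0.02,-0.0006,0.018,0.065,0,0,0],[0.02,-0.0006,0.018,0.075,0,0,0],[0.02,-0.0006,0.018,0.075,0,0,0],[0.02,-0.0006,0.018,0.075,0,0,0],[0.02,-0.0006,0.018,0.075,0,0,0],[0.02,-0.0006,0.018,0.075,0,0,0],[0.02,-0.0006,0.018,0.075,0,0,0]]'
python3 -c "
from h import *
go(515.3,33.8,124.8)
im,C=shot('wrist','w5.png'); im2,C2=shot('scene','s5.png'); go(515.3,33.8,124.8)
T=tool()[0][:3,3]
for i,c in ((im,C),(im2,C2)): print(pix(i,c,T-[0,0,117]),pix(i,c,[515.3,33.8,60]))
a=cv2.imread('pics/w5.png')[180:280,270:370];b=cv2.imread('pics/s5.png')[210:310,285:385]
cv2.imwrite('pics/c5.png',np.hstack([cv2.resize(q,(400,400),interpolation=2) for q in (a,b)]))"
```

```text
clock: 24.2
tool_pos: [515.8, 33.8, 191.4]
orientation: [3.141, 0.003, 0.002]
ft_force: [-0.0, 0.5, -1.7]
finger_gap: 0.273
clock 24.2 pos [515.8  33.8 191.4] shift m [-0.0006 -0.0001  0.0665] turn deg [ 0.1 -0.1  0.1] F [-0.   0.5 -1.7] gap 25.6
clock 24.3 pos [515.6  33.8 191. ] shift m [-0.0004 -0.0001  0.0662] turn deg [ 0.1 -0.   0.1] F [-0.2 -0.6 -1.5] gap 25.2
(np.float64(319.43394317694435), np.float64(237.56778830587646)) (np.float64(319.34854794016223), np.float64(233.93345520215357))
(np.float64(337.25717192285197), np.float64(253.48163542645105)) (np.float64(337.1159056794872), np.float64(257.8667107850602))
```

View pics/c5.png

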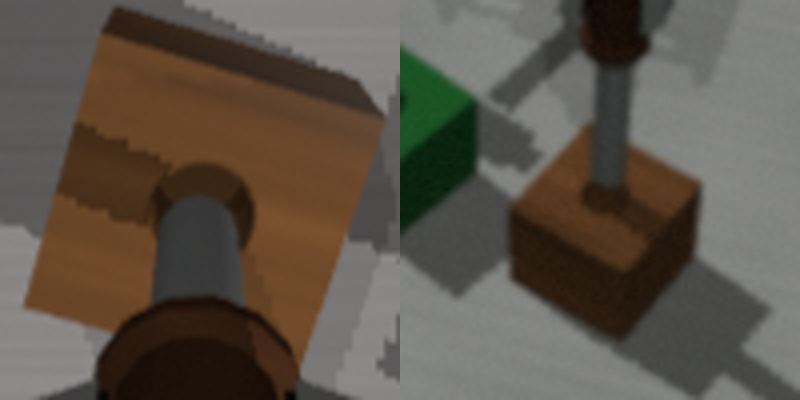

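The stand's bore is seen around crop (202,211) with the rod slightly short in x; nudge +1 mm x and lower.

```bash
python3 -m pendant '[[0.02,0.001,0.0004,0.005,0,0,0],[0.02,0.001,0.0004,0.012,0,0,0],[0.02,0.001,0.0004,0.02,0,0,0],[0.02,0.001,0.0004,0.03,0,0,0],[0.02,0.001,0.0004,0.04,0,0,0],[0.02,0.001,0.0004,0.05,0,0,0],[0.02,0.001,0.0004,0.058,0,0,0],[0.02,0.001,0.0004,0.062,0,0,0],[0.02,0.001,0.0004,0.064,0,0,0],[0.02,0.001,0.0004,0.064,0,0,0]]'
python3 -c "
from h import *
F=[]
for i in range(4): s=status.state(); F.append(s['ft_force'][2]); get_image('top')
print(s['tool_pos'],np.round(F,1))"
```

```text
clock: 25.3
tool_pos: [516.7, 33.3, 126.9]
orientation: [3.141, 0.002, 0.001]
ft_force: [0.5, -0.5, -1.2]
finger_gap: 0.271
[517.13254308  33.26316114 127.5852    ] [-1.2 -1.7 -1.  -1.5]
```

```bash
python3 -m pendant '[[0.02,0,0,0.0005,0,0,0],[0.02,0,0,0.001,0,0,0],[0.02,0,0,0.0015,0,0,0],[0.02,0,0,0.0015,0,0,0],[0.02,0,0,0.0015,0,0,0],[0.02,0,0,0.0015,0,0,0],[0.02,0,0,0.0015,0,0,0],[0.02,0,0,0.0015,0,0,0],[0.02,0,0,0.0015,0,0,0],[0.02,0,0,0.0015,0,0,0]]'
python3 -c "
from h import *
F=[]
for i in range(4): s=status.state(); F.append(s['ft_force'][2]); get_image('top')
print(s['tool_pos'],np.round(F,1))"
```

```text
clock: 26.5
tool_pos: [517.1, 33.3, 126.1]
orientation: [3.14, 0.002, 0.003]
ft_force: [1.1, 0.7, 0.4]
finger_gap: 0.27
[517.12601715  33.26081491 126.0768368 ] [ 0.4 -0.3 -0.1 -1. ]
```

```bash
python3 -m pendant '[[0.02,0,0,0.0005,0,0,0],[0.02,0,0,0.001,0,0,0],[0.02,0,0,0.001,0,0,0],[0.02,0,0,0.001,0,0,0],[0.02,0,0,0.001,0,0,0],[0.02,0,0,0.001,0,0,0],[0.02,0,0,0.001,0,0,0],[0.02,0,0,0.001,0,0,0],[0.02,0,0,0.001,0,0,0],[0.02,0,0,0.001,0,0,0]]'
python3 -c "
from h import *
F=[]
for i in range(4): s=status.state(); F.append(s['ft_force']); get_image('top')
print(s['tool_pos'],np.round(F,1))"
```

```text
clock: 27.7
tool_pos: [517.1, 33.3, 125.1]
orientation: [3.14, 0.003, 0.003]
ft_force: [-0.5, -0.6, -1.3]
finger_gap: 0.273
[517.11546942  33.26887284 125.08737676] [[-0.5 -0.6 -1.3]
 [ 0.1 -0.3 -0.2]
 [-0.9 -0.5 -0.9]
 [-0.1  0.2 -1. ]]
```

```bash
python3 -m pendant '[[0.02,0,0,0.0005,0,0,0],[0.02,0,0,0.001,0,0,0],[0.02,0,0,0.0015,0,0,0],[0.02,0,0,0.0015,0,0,0],[0.02,0,0,0.0015,0,0,0],[0.02,0,0,0.0015,0,0,0],[0.02,0,0,0.0015,0,0,0],[0.02,0,0,0.0015,0,0,0],[0.02,0,0,0.0015,0,0,0],[0.02,0,0,0.0015,0,0,0]]'
python3 -c "
from h import *
F=[]
for i in range(4): s=status.state(); F.append(s['ft_force']); get_image('top')
print(s['tool_pos'],np.round(F,1))"
```

```text
clock: 28.9
tool_pos: [517.5, 33.2, 124.7]
orientation: [3.14, 0.003, 0.004]
ft_force: [-0.9, -0.2, 6.4]
finger_gap: 0.269
[517.48680701  33.26821617 124.73022995] [[-0.9 -0.2  6.4]
 [-1.9  0.6  5.3]
 [-0.7 -0.3  5.9]
 [-2.1  0.2  5.7]]
```

No slip: the stand floor is met at TCP 124.7, against 124.8 when grasped. The depth is therefore about 59.6 mm. Release and rise.

```bash
python3 -m pendant '[[0.094,0,0,-0.001,0,0,0],[0.094,0,0,-0.001,0,0,0],[0.094,0,0,-0.001,0,0,0],[0.094,0,0,-0.001,0,0,0],[0.094,0,0,-0.001,0,0,0],[0.094,0,0,-0.001,0,0,0],[0.094,0,0,-0.03,0,0,0],[0.094,0,0,-0.07,0,0,0],[0.094,0,0,-0.12,0,0,0],[0.094,0,0,-0.17,0,0,0]]'
python3 -m pendant '[[0.094,-0.01,0.05,-0.02,0,0,0],[0.094,-0.02,0.1,-0.02,0,0,0],[0.094,-0.03,0.15,-0.02,0,0,0],[0.094,-0.04,0.2,-0.02,0,0,0],[0.094,-0.045,0.25,-0.02,0,0,0],[0.094,-0.046,0.28,-0.02,0,0,0],[0.094,-0.046,0.3,-0.02,0,0,0],[0.094,-0.046,0.306,-0.02,0,0,0],[0.094,-0.046,0.306,-0.02,0,0,0],[0.094,-0.046,0.306,-0.02,0,0,0]]'
python3 -c "
from h import *
get_image('top');get_image('top');get_image('top')
go(471,-273,230)
im,C=shot('wrist','w6.png')
for l in ('marker_paddle','scale'):
    for q in marks(l,'wrist',im,C)[:2]: print(q[0],q[1],q[2],np.round(q[3]))
t,C2=shot('scene','s6.png')
for l in ('marker_paddle','rod_tip'):
    for q in marks(l,'scene',t,C2)[:2]: print(q[0],q[1],q[2],np.round(q[3]))
go(471,-273,230)"
```

```text
clock: 30.1
tool_pos: [516.4, 33.5, 295.9]
orientation: [3.141, 0.003, 0.002]
ft_force: [-0.3, -1.1, 0.0]
finger_gap: 0.999
clock: 31.1
tool_pos: [471.3, -270.9, 316.1]
orientation: [3.141, 0.005, 0.002]
ft_force: [0.3, 0.8, 0.5]
finger_gap: 1.0
clock 31.25 pos [ 471.3 -271.   316.4] shift m [-0.0004  0.0019  0.0864] turn deg [ 0.1 -0.1  0.2] F [-0.  -0.3 -0.1] gap 93.9
marker_paddle 0.9 [ 471. -271.  199.] [319. 237.]
scale 0.64 [ 470. -274.    1.] [321. 202.]
scale 0.55 [ 251. -228.   -2.] [293. 332.]
marker_paddle 0.59 [ 468. -277.  197.] [197. 158.]
marker_paddle 0.59 [ 248. -229.  257.] [260.  78.]
clock 31.55 pos [ 471.  -272.2  316.3] shift m [-0.0001  0.0007  0.0863] turn deg [ 0.1 -0.1  0.1] F [-0.2  0.3  0.5] gap 93.8
```

View pics/w6.png

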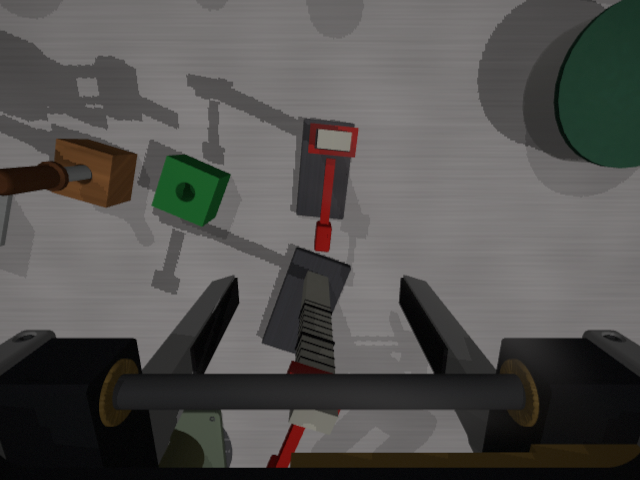

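The wrist view shows the smaller scale's paddle at (322,237) and its collar at (333,140). The bigger scale's post is under the body at (315,330). The rod stands in its wooden stand at left. I'll push the paddle down with the closed fingertips, since TCP z then equals paddle height + 12, an absolute reference.

```bash
python3 -c "
from h import *
im,C=shot('wrist','w7.png')
m=cv2.inRange(cv2.cvtColor(im['pixels'],cv2.COLOR_RGB2HSV),(0,150,60),(8,255,255))|cv2.inRange(cv2.cvtColor(im['pixels'],cv2.COLOR_RGB2HSV),(172,150,60),(180,255,255))
for y in range(210,262,4):
  xs=np.nonzero(m[y,280:370])[0]; print(y,(xs.min()+280,xs.max()+280) if len(xs) else 0,end=' ')
print(pix(im,C,[471,-272,211]))
print('paddle',ray(im,C,322.5,232,211),'collar',ray(im,C,333,140,211))
im,C=shot('top'); print(marks('marker_paddle','top',im,C))
go(471,-272,216,-6)"
```

```text
210 (np.int64(319), np.int64(328)) 214 (np.int64(319), np.int64(327)) 218 (np.int64(319), np.int64(327)) 222 (np.int64(318), np.int64(328)) 226 (np.int64(315), np.int64(329)) 230 (np.int64(315), np.int64(329)) 234 (np.int64(315), np.int64(329)) 238 (np.int64(314), np.int64(328)) 242 (np.int64(314), np.int64(328)) 246 (np.int64(314), np.int64(327)) 250 (np.int64(317), np.int64(326)) 254 0 258 0 (np.float64(319.19141307256467), np.float64(240.97254771596528))
paddle [ 479.18972679 -274.86636698  211.        ] collar [ 556.31994488 -282.8861995   211.        ]
[('marker_paddle', 0.55, array([ 473., -273.,  193.]), (np.float64(477.57789619214395), np.float64(251.12834883041165)))]
clock 31.7 pos [ 470.9 -272.5  316.2] shift m [ 0.     -0.0006  0.1002] turn deg [ 0.1 -0.1  6.1] F [-0.2 -0.2  0.2] gap 94.0
```

```bash
python3 -m pendant '[[0,0.0015,0.0015,0,0,0,6],[0,0.0015,0.0015,0,0,0,6],[0,0.0015,0.0015,0,0,0,6],[0,0.0015,0.0015,0,0,0,6],[0,0.0015,0.0015,0.02,0,0,6],[0,0.0015,0.0015,0.05,0,0,6],[0,0.0015,0.0015,0.075,0,0,6],[0,0.0015,0.0015,0.092,0,0,6],[0,0.0015,0.0015,0.098,0,0,6],[0,0.0015,0.0015,0.098,0,0,6]]' 20
python3 -c "
from h import *
get_image('top')
get_image('top')
go(472.5,-274,152.4,-6)
im,C=shot('wrist','w8.png');s,_=shot('scene','s8.png')
a=cv2.imread('pics/w8.png')[180:480,170:470];b=cv2.imread('pics/s8.png')[110:260,130:280]
cv2.imwrite('pics/c8.png',np.hstack([cv2.resize(q,(400,400)) for q in (a,b)]))"
```

```text
clock: 32.7
tool_pos: [472.0, -273.7, 217.4]
orientation: [-3.137, 0.161, 0.001]
ft_force: [-0.0, -0.1, -0.2]
finger_gap: 0.183
clock 32.8 pos [ 473.1 -274.6  219.3] shift m [-0.0008 -0.0006  0.0669] turn deg [ 0.1 -0.2  0.1] F [0.1 0.1 0.6] gap 9.3
```

View pics/c8.png

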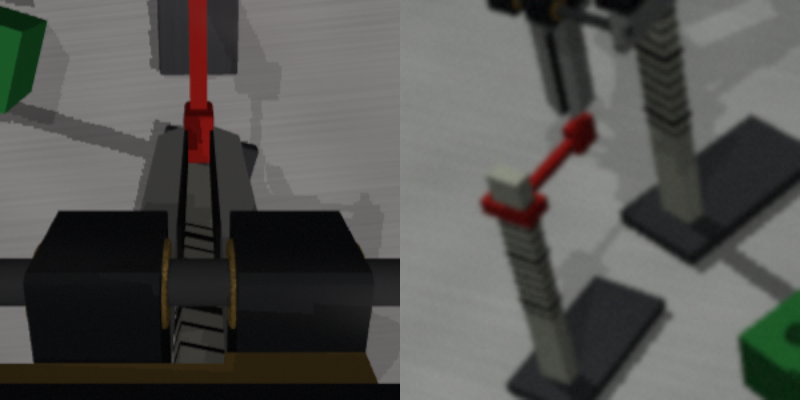

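Fingers are centred over the paddle in y and nearly closed. I push down slowly, stopping short of the target.

```bash
python3 -m pendant '[[0,-0.0005,-0.0005,0,0,0,0],[0,-0.0005,-0.0005,0.002,0,0,0],[0,-0.0005,-0.0005,0.006,0,0,0],[0,-0.0005,-0.0005,0.01,0,0,0],[0,-0.0005,-0.0005,0.014,0,0,0],[0,-0.0005,-0.0005,0.018,0,0,0],[0,-0.0005,-0.0005,0.022,0,0,0],[0,-0.0005,-0.0005,0.026,0,0,0],[0,-0.0005,-0.0005,0.03,0,0,0],[0,-0.0005,-0.0005,0.034,0,0,0]]'
python3 -c "
from h import *
go(472.5,-274,152.4,-6)
im,C=shot('scene'); print(marks('marker_paddle','scene',im,C))"
```

```text
clock: 33.9
tool_pos: [472.9, -274.2, 185.4]
orientation: [3.135, -0.161, 0.005]
ft_force: [-1.2, 0.9, 3.1]
finger_gap: 0.004
clock 33.9 pos [ 472.9 -274.2  185.4] shift m [-0.0005 -0.0002  0.033 ] turn deg [ 0.1 -0.2  0.1] F [-1.2  0.9  3.1] gap 0.4
[('marker_paddle', 0.79, array([ 469., -277.,  170.]), (np.float64(199.12032614465699), np.float64(168.57705344481303))), ('marker_paddle', 0.6, array([ 249., -227.,  253.]), (np.float64(260.87744348949775), np.float64(79.70478072588733)))]
```

```bash
python3 -m pendant '[[0,0,0,0.004,0,0,0],[0,0,0,0.008,0,0,0],[0,0,0,0.012,0,0,0],[0,0,0,0.016,0,0,0],[0,0,0,0.02,0,0,0],[0,0,0,0.024,0,0,0],[0,0,0,0.027,0,0,0],[0,0,0,0.029,0,0,0],[0,0,0,0.03,0,0,0],[0,0,0,0.031,0,0,0]]'
python3 -m pendant '[[0,0,0,0.0005,0,0,0],[0,0,0,0.0005,0,0,0],[0,0,0,0.0005,0,0,0],[0,0,0,0.0005,0,0,0],[0,0,0,0.0005,0,0,0],[0,0,0,0.0005,0,0,0],[0,0,0,0.0005,0,0,0],[0,0,0,0.0005,0,0,0],[0,0,0,0.0005,0,0,0],[0,0,0,0.0005,0,0,0]]'
python3 -c "
from h import *
go(472.5,-274,152.4,-6)
im,C=shot('scene','s9.png'); print(marks('marker_paddle','scene',im,C)[0])
go(472.5,-274,152.4,-6)
b=cv2.imread('pics/s9.png')[130:280,130:280]
cv2.imwrite('pics/c9.png',cv2.resize(b,(600,600),interpolation=2))"
```

```text
clock: 35.0
tool_pos: [473.0, -274.3, 153.9]
orientation: [3.135, -0.161, 0.005]
ft_force: [1.0, -0.3, 2.4]
finger_gap: 0.005
clock: 36.0
tool_pos: [473.0, -274.4, 153.4]
orientation: [3.135, -0.162, 0.005]
ft_force: [1.2, -0.4, 1.1]
finger_gap: 0.009
clock 36.0 pos [ 473.  -274.4  153.4] shift m [-0.0005 -0.0003  0.001 ] turn deg [ 0.1 -0.2  0.1] F [ 1.2 -0.4  1.1] gap 0.8
('marker_paddle', 0.89, array([ 247., -227.,  257.]), (np.float64(261.015140525446), np.float64(77.60929681859673)))
clock 36.1 pos [ 473.  -274.4  153.4] shift m [-0.0005 -0.0003  0.001 ] turn deg [ 0.1 -0.2  0.1] F [ 1.2 -0.7  1.4] gap 0.7
```

View pics/c9.png

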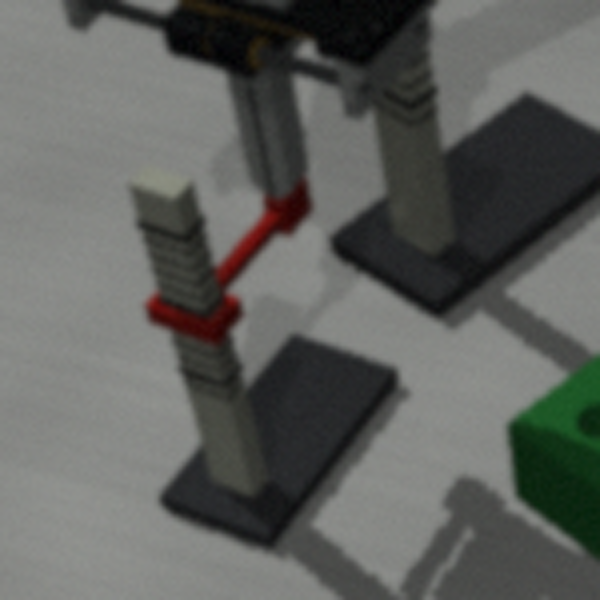

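The collar sits between the 0 line (y≈230) and the 100 line (y≈380), at about 57–60, which agrees with TCP-derived 58.6. Push one more mm, then retreat straight up.

```bash
python3 -m pendant '[[0,0,0,0.0005,0,0,0],[0,0,0,0.001,0,0,0],[0,0,0,0.0012,0,0,0],[0,0,0,0.0012,0,0,0],[0,0,0,0.0012,0,0,0],[0,0,0,0.0012,0,0,0],[0,0,0,0.0012,0,0,0],[0,0,0,0.0012,0,0,0],[0,0,0,0.0012,0,0,0],[0,0,0,0.0012,0,0,0]]'
python3 -m pendant '[[0,0,0,-0.005,0,0,0],[0,0,0,-0.02,0,0,0],[0,0,0,-0.05,0,0,0],[0,0,0,-0.09,0,0,0],[0,0,0,-0.13,0,0,0],[0,0,0,-0.16,0,0,0],[0,0,0,-0.16,0,0,0],[0,0,0,-0.16,0,0,0],[0,0,0,-0.16,0,0,0],[0,0,0,-0.16,0,0,0]]'
python3 -c "
from h import *
for c in ('wrist','scene','top'):
  im,C=shot(c,'f'+c+'.png')
  for l in ('marker_paddle','rod_tip','rod'):
    for q in marks(l,c,im,C)[:2]: print(c,q[0],q[1],q[2],np.round(q[3]))
go(472.5,-274,152.4,-6)
b=cv2.imread('pics/fscene.png')[130:330,130:390]
cv2.imwrite('pics/c10.png',cv2.resize(b,(780,600),interpolation=2))"
```

```text
clock: 37.1
tool_pos: [473.0, -274.4, 152.2]
orientation: [3.135, -0.161, 0.005]
ft_force: [1.1, -0.7, 2.5]
finger_gap: 0.004
clock: 38.1
tool_pos: [471.5, -273.1, 309.7]
orientation: [-3.137, 0.162, 0.001]
ft_force: [0.1, -0.8, 0.2]
finger_gap: 0.002
wrist marker_paddle 0.59 [ 471. -273.  139.] [319. 224.]
scene marker_paddle 0.62 [ 249. -230.  254.] [259.  79.]
scene rod_tip 0.68 [474. 242.  -2.] [439. 288.]
scene rod_tip 0.32 [ 469. -273.  141.] [203. 179.]
scene rod 0.55 [ 475. -271.    4.] [212. 227.]
top marker_paddle 0.61 [ 471. -269.  136.] [465. 258.]
top rod_tip 0.59 [519.  33.   5.] [306. 252.]
top rod 0.78 [517.  32.  12.] [306. 253.]
clock 38.7 pos [ 472.6 -274.   312.3] shift m [-0.0006 -0.0004  0.1599] turn deg [ 0.1 -0.2  0.1] F [0.  0.7 0.5] gap 0.3
```

View pics/c10.png

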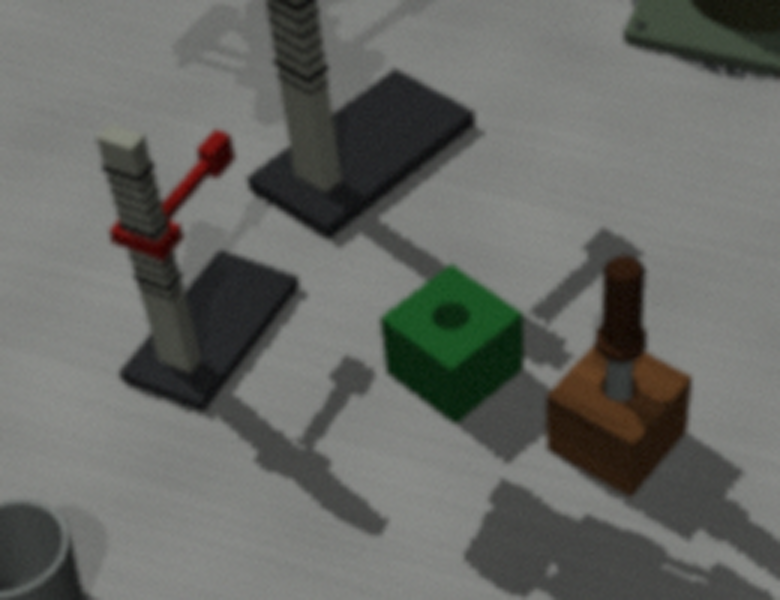

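The rod stands upright in its wooden stand. The marker sits at the expected height (TCP-derived paddle height 140.2 mm, networks 139/141/136), and nothing is touched. Hand in.

```bash
python3 -c "
from h import *
r.close_job()"
```

```text
the job is handed in; nothing more can be done
```

The job is handed in, at about 39 s of the 72 s allowed. No verdict is reported, so what follows are my own checks.

- **Depth reading:** I pressed the mould's floor to its stop with about 9 N and held it for over 0.3 s. The tip was about 59.6 mm below the rim. My two ways of working it out gave 59.4 and 59.8 mm.
- **Rod:** It met the stand floor at a tool (TCP) height of 124.7 mm, against 124.8 mm when I took it, so it did not slip in the grip. The last picture shows it upright in the wooden stand.
- **Marker:** I pushed the smaller scale's paddle down from above with the closed fingertips instead of pinching it. The arm's position puts the mark at 59.8 mm, and the picture agrees. The networks read the paddle at 136 to 141 mm, against the arm's 140.2 mm. The 136 mm reading, from the top camera, is the one that disagrees and is about its usual error.
- **Other things:** I never moved the arm near the bowl, jar or cup, but I did not measure them again at the end. In the last scene image the networks mislabelled some things, for example putting the rod tip at the mould's foot; the picture and the top camera contradicted this.

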